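Post the flat tin through the spring flap of the pantry caddy

TASK

Put the flat copper-tone tin that lies across the two steel runners away into the grey container: with one finger push the container's spring flap down and keep it open, and with the other finger push the tin along the runners until it drops through. Do not pinch or lift the tin, and do not let the flap close before the tin has dropped inside; then take the fingers out so that the flap springs shut. Leave everything else standing where it is.

Things in the scene. Friction and masses are not known exactly. Their poses are not given: they have to be found in the camera images.
- caddy: Fixed grey plastic container with two steel runners before its mouth. Origin on the shelf under the sill (where runners end and container begins); x axis = push direction, from runners into container; z up. Container: x 0 to 122 mm, y -56 to 56 mm; front wall 4 mm thick, solid, 179 mm high; other walls 4 mm thick, 188 mm high; inner floor 5 mm above the shelf.
- sill (a point): Middle of the sill: x = 0, y = 0 of the container, 180 mm above the shelf, level with the runner tops. The runners run from here to x = -125 mm, flat tops, each 29 mm wide with an 8 mm high lip on its outer edge (100 mm between lips).
- slot (a point): Point in the slot between the runners: x = -60 mm, y = 0 of the container, at runner-top height. The slot is 46 mm wide (y -23 to 23 mm), from x = -125 mm to the front wall at 0, open above, below (down to the shelf) and at the outer end: a finger can travel in it, well below the runner tops, behind the tin.
- mouth (a point): Centre of the mouth: x = 61 mm, y = 0 of the container, at runner-top height. The mouth is open on top, x 4 to 118 mm, y -52 to 52 mm, and filled by the flap: a flat aluminium plate, 108 mm along x, 100 mm along y, 4 mm thick, hinged at the far side (axis at x = 114 mm, 176 mm above the shelf); its free edge lies at the sill (x = 6 mm).
- flap (a joint): Flap angle, rad: 0 shut (level, top face 2 mm below the runner tops), grows as it swings down into the container, stop at 1.25. A spring closes it (0.08 N m shut, 0.14 N m fully open; 1 to 6 N at a fingertip; shuts within 0.5 s). At a given depth, a fingertip nearer the hinge opens it wider. The tin passes from about 0.8 rad; a shut flap carries the tin.
- tin: Flat closed copper-tone aluminium tin, 34 mm along its x, 84 mm along its y, 14 mm high, about 50 g, origin at the centre of its underside. It starts lying flat across both runners, its y axis roughly across the slot, its centre 28 to 46 mm before the sill.
- shaker_a: Bystander, not to be moved: first clear acrylic spice shaker, 44 mm across, 96 mm tall; origin at the centre of its underside.
- shaker_b: Bystander, not to be moved: second clear acrylic spice shaker, 40 mm across, 111 mm tall; origin at the centre of its underside.
- canister: Bystander, not to be moved: round copper-tone canister, 70 mm across, 120 mm tall; origin at the centre of its underside.
- dish: Bystander, not to be moved: white porcelain dish, 104 mm across, 32 mm tall; origin at the centre of its underside.
- jar: Bystander, not to be moved: glass jar, 72 mm across, 110 mm tall; origin at the centre of its underside.
- packet_tin: Bystander, not to be moved: upright aluminium box, 60 x 90 x 120 mm tall; origin at the centre of its underside.
- oil: Bystander, not to be moved: green glass oil bottle, 60 mm across, 220 mm tall; origin at the centre of its underside.
Things that resemble listed ones, but are neither listed nor needed, are in the scene too. Of the things that look like the tin, the middle-sized one is meant.

How it is judged:
On the way, in this order (a step that is already met when the one before it is completed fails the run):
1. a finger pushes the flap open while the tin still lies on the runners (value of joint flap above 0.2 rad and contact force between the fingers and caddy above 0.2 N and x of tin in the frame of caddy below 0 m and z of tin in the frame of caddy above 0.17 m), for 0.1 s.
2. the tin has dropped through the mouth into the container (z of tin in the frame of caddy below 0.12 m and x of tin in the frame of caddy between 0 and 0.12 m and y of tin in the frame of caddy between -0.055 and 0.055 m), for 0.05 s.
At the end, for the whole second after the job is handed in: The tin rests inside the container, its origin less than 100 mm above the shelf and within the walls, and the flap has sprung shut (joint below 0.08 rad) (z of tin in the frame of caddy below 0.1 m and x of tin in the frame of caddy between 0 and 0.12 m and y of tin in the frame of caddy between -0.055 and 0.055 m and value of joint flap below 0.08 rad and linear speed of tin below 0.03 m/s); the robot touches nothing.
It fails at once if the tin was lifted off the runners (origin over 22 mm above their tops) (z of tin in the frame of caddy above 0.202 m).
It fails at once if the tin was pinched or squeezed (over 15 N from the fingers) (contact force between the fingers and tin above 15 N).
It fails at once if the flap was let shut (below 0.2 rad) with the tin past the sill and not yet inside (x of tin in the frame of caddy above 0.006 m and z of tin in the frame of caddy above 0.14 m and value of joint flap below 0.2 rad).
It fails at once if a bystander was moved more than 20 mm or tipped (distance of any of shaker_a, shaker_b, canister, dish, jar, packet_tin, oil from where it was at the start of the episode above 0.02 m or angle between any of shaker_a, shaker_b, canister, dish, jar, packet_tin, oil's own z axis and vertical above 0.3 rad).
It also fails if it takes over 32 s, if anything falls off the work surface, if the arm or the gripper's body presses on something with over 40 N, if the wrist force passes 120 N, or if a joint passes its speed limit or range.

ROBOT

A 6-joint arm with a two-finger parallel gripper is mounted at the origin on the work surface. World frame = base frame: x ahead of the robot, y to its left, z up, the work surface at z = 0. Lengths are in m, angles in rad, forces in N, time in s.
With the tool pointing down it reaches from about 0.3 to 0.875 m from the base axis. Payload 6.4 kg.
Tool frame: the origin (TCP) lies midway between the tips of the shut fingers; the grasp point (between the pads) lies 19 mm behind it; z points along the fingers, y is the line along which they close (so a half turn about z gives the same grasp; the last joint's range is limited). The gripper opens to 85 mm and grips with 20 to 120 N. Pads are 22 mm wide; open, the fingers measure 114 mm over their backs; the gripper's body (76 mm by 85 mm) begins 54 mm behind the grasp point. The pads swing forward as they close: fully open they stand 13 mm farther back than shut.
Start: joints at [-1.456, 0.181, 1.607, -0, 1.354, -0.206], TCP at [0.181, -0.546, 0.231] pointing down, gripper open.
Joint ranges: [-2.99, 2.99], [-0.89, 2.07], [0.3, 2.58], [-1.14, 4.28], [0, 2.63], [-3.12, 3.12]. Speed limits (rad/s): [2.57, 2.57, 3.01, 3.14, 3.14, 3.14].

INTERFACE

Orientations are given as a unit quaternion [w, x, y, z].
In Python, from bench import ctrl gives the robot as it stands. The module is installed in compiled form; this text tells all that it offers.
- The arm moves only by the tool move_arm, never from a script. Its argument "plan" is one flat list of numbers, 6 for each row, row after row: the shift along the world's x, y, z in units of 50 mm (1.0 is 50 mm), then the turn, a rotation vector about the world's x, y, z in rad. A call has 1 to 10 rows; each row is the pose to reach, as a shift and turn from the pose commanded when the call began; what a row does not reach only later rows make up. A row lasts 1/8 s, in which the tool goes at most 62.5 mm and 10.7 degrees, less where a joint would pass 70% of its speed; a pose out of reach is approached as far as the arm can. A call with a gripper value outside its range is refused whole. "grip" is the finger opening in mm, from 0 to 85.4, set as the call begins (left out, the last holds). The fingers move at their own pace and stop on an object; the grip force is fixed at half the most. Time passes only in rows, so rows that repeat a pose let the fingers close. It gives the time, the measured TCP pose, the force, the opening and the grip force at its end, in the units of the state.
- ctrl.get_obs(): the state, without advancing time (a new reading comes with each control period).
- ctrl.camera(name): name is "scene" or "top" or "wrist"; returns a dict with "pixels" (420x560x3 uint8, red, green, blue), "fx", "fy", "cx", "cy" (pixels), "origin" and "attitude" of the camera in the world. Camera axes: x right, y down, z forward; pixel columns grow to the right and rows downward; lengths in m; the calibration is good to about 2 mm. A picture is of the moment at which its call begins. There is no depth.
- ctrl.hand_in(): hands the job in; it is judged then, once.
The state is a dict: "time_s": time; "q": joint angles; "dq": joint speeds; "joint_efforts": joint torques, N m; "eef_pos": TCP position; "eef_rot": TCP orientation; "wrist_force": force on the tool from outside, world axes, zero at the start; "torque": the same for the moment, N m; "opening": opening from 0.0 (shut) to 1.0 (fully open); "grasp_force": force on a finger pad.
Only numpy, scipy, OpenCV 4.12 (cv2) and the standard library are available. Lean on these libraries where they do the work, as an engineer would, in place of code of your own. Each camera call takes 0.05 s, during which the arm holds its last target. There are 200 camera calls.

## Working session

There is one attempt and no reset: what is moved stays moved. The work goes in short steps, Python scripts to look and compute and a tool call to move; the robot and the scene stay as the last step left them, time stands still between calls to the robot, and variables do not carry over. Pictures are saved under pics/ and viewed, at most 10 in all, crops included, and the job is handed in when it is done.

Besides the shell and the picture viewer there is one more tool, called after "Emit:" in YAML: its name, and indented under it one key for each argument. move_arm: Moves the arm, as the interface text tells. Its arguments: {"type":"object","properties":{"plan":{"type":"array"},"grip":{"type":"number"}},"required":["plan"]}

```bash
mkdir -p pics; cat > h.py <<'E'
import numpy as np,cv2
from bench import ctrl
from scipy.spatial.transform import Rotation as R
def Rm(a):
    a=np.array(a,float)
    return a if a.shape==(3,3) else R.from_quat(a,scalar_first=True).as_matrix()
def cast(c,u,v,z):
    d=Rm(c["attitude"])@np.array([(u-c["cx"])/c["fx"],(v-c["cy"])/c["fy"],1]);o=np.array(c["origin"])
    return o+d*(z-o[2])/d[2]
def proj(c,p):
    q=Rm(c["attitude"]).T@(np.array(p)-c["origin"]);return q[0]/q[2]*c["fx"]+c["cx"],q[1]/q[2]*c["fy"]+c["cy"]
def save(c,n,box=None,s=1):
    p=c["pixels"][:,:,::-1]
    if box: p=p[box[1]:box[3],box[0]:box[2]]
    cv2.imwrite(n,cv2.resize(p,None,fx=s,fy=s,interpolation=cv2.INTER_CUBIC))
E
python3 - <<'E'
from h import *
for n in("scene","top"):
    c=ctrl.camera(n);save(c,f"pics/{n}0.png",None,1.4);np.save(n+"0.npy",c,allow_pickle=True)
    print(n,c["fx"],c["cx"],c["cy"],c["origin"],c["attitude"])
print(ctrl.get_obs())
E
```

```text
scene 392.89962949926445 282.5006938447211 210.98257174259956 [1.04400356 0.77805659 0.71207913] [-0.12572459  0.2259121   0.84640118 -0.46557716]
top 509.3032107005953 281.7447728801997 213.68181187496157 [ 0.48706317 -0.03410841  1.28358386] [ 0.02201228 -0.70594663  0.70766093 -0.01925665]
{'time_s': 0.1, 'q': array([-1.45631087e+00,  1.81483983e-01,  1.60790129e+00, -2.89981881e-05,
        1.35379658e+00, -2.06322836e-01]), 'dq': array([-0.00079786, -0.00189929, -0.00136803, -0.00077823,  0.00059217,
        0.00071828]), 'joint_efforts': array([ 4.71045932e-04, -4.45878983e+01, -3.52234948e+01, -1.50511628e-04,
        4.20415614e-03,  6.82778045e-05]), 'eef_pos': array([ 0.18125451, -0.54516305,  0.2304678 ]), 'eef_rot': array([-7.94407949e-04,  9.87162003e-01,  1.59720222e-01,  2.23323192e-05]), 'wrist_force': array([ 0.02875296, -0.34298451,  0.04334104]), 'torque': array([ 0.0229672 , -0.03061723, -0.00944272]), 'grasp_force': 0.0, 'opening': 1.00056750626894}
```

View pics/scene0.png

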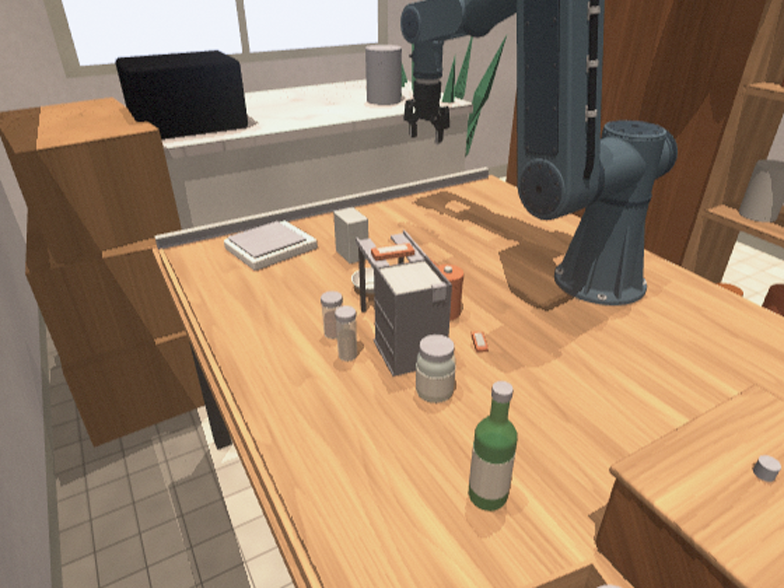

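View pics/top0.png

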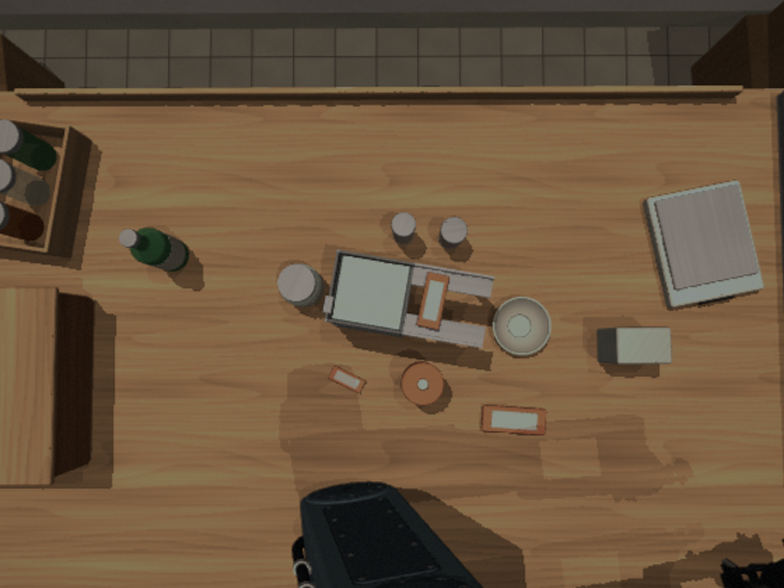

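The scene picture shows the caddy at (410,310) with the arm at the back. In the top picture the caddy is at (372,293), and the runners extend right to about (490,310). There are three tin-like things in the top view: (433,300) on the runners, (347,379) small on the table and (514,419) large on the table. The one on the runners fits the description. I'll confirm it in a crop.

```bash
python3 - <<'E'
from h import *
c=np.load("top0.npy",allow_pickle=True).item()
save(c,"pics/crop.png",(225,170,400,320),4)
p=c["pixels"];hsv=cv2.cvtColor(p,cv2.COLOR_RGB2HSV)
m=((hsv[...,0]<13)&(hsv[...,1]>130)&(hsv[...,2]>90)).astype(np.uint8)
n,l,s,ce=cv2.connectedComponentsWithStats(m)
for i in range(1,n):
    if s[i,4]>40:
        k=cv2.findContours((l==i).astype(np.uint8),0,2)[0][0];r=cv2.minAreaRect(k)
        for z in (0.014,.194):
            b=np.array([cast(c,*q,z)[:2] for q in cv2.boxPoints(r)]);e=b[1]-b[0];f=b[2]-b[1]
            print(r[0],z,b.mean(0).round(4),np.hypot(*e).round(4),np.hypot(*f).round(4),np.arctan2(e[1],e[0]).round(3),np.arctan2(f[1],f[0]).round(3))
E
```

```text
(308.86541748046875, 214.67308044433594) 0.014 [ 0.5587 -0.097 ] 0.0947 0.0392 -0.201 -1.772
(308.86541748046875, 214.67308044433594) 0.194 [ 0.5486 -0.088 ] 0.0813 0.0337 -0.201 -1.772
(301.5, 274.0) 0.014 [ 0.4114 -0.0779] 0.072 0.074 -1.573 3.135
(301.5, 274.0) 0.194 [ 0.4221 -0.0717] 0.0618 0.0635 -1.573 3.135
(247.10003662109375, 270.800048828125) 0.014 [0.4195 0.0571] 0.0254 0.0622 -0.464 -2.034
(247.10003662109375, 270.800048828125) 0.194 [0.4291 0.0441] 0.0218 0.0534 -0.464 -2.034
(366.8881530761719, 299.3716125488281) 0.014 [ 0.3486 -0.2391] 0.0456 0.1126 -0.079 -1.641
(366.8881530761719, 299.3716125488281) 0.194 [ 0.3683 -0.2101] 0.0391 0.0966 -0.079 -1.641
```

View pics/crop.png

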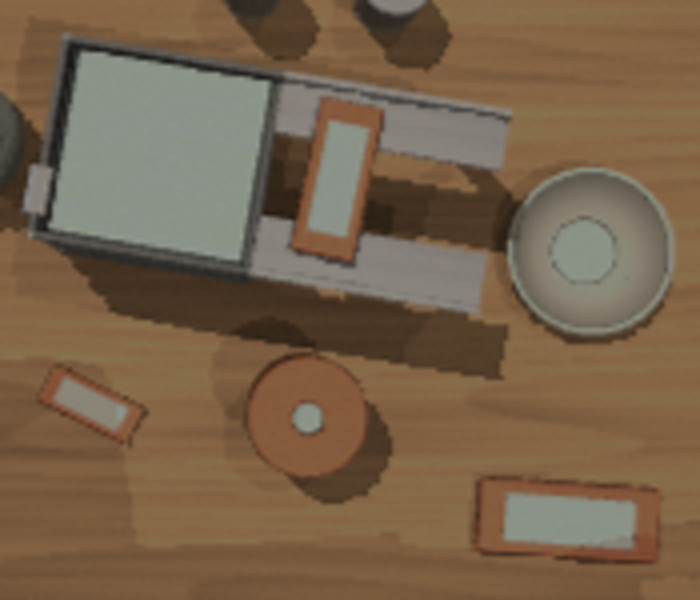

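The crop confirms the tin lying across both runners at (337,180). It measures 81×34 mm at runner height, so it is the middle-sized one, against 62 mm and 113 mm for the tins on the table. Flap corners are at about (80,50), (272,80), (244,264) and (50,232), and the runner ends at (511,112) and (480,314). Next I'll fit the caddy frame from these.

```bash
python3 - <<'E'
from h import *
c=np.load("top0.npy",allow_pickle=True).item()
f=lambda u,v,z:cast(c,225+(u+.5)/4-.5,170+(v+.5)/4-.5,z)[:2]
# crop corner px, caddy xy (m), height
P=[((66,35),(.122,-.056) ,.188),((33,236),(.122,.056),.188),((284,74),(0,-.056),.179),((246,276),(0,.056),.179),
((272,80),(.006,-.05),.178),((244,264),(.006,.05),.178),((511,110),(-.125,-.05),.188),((482,314),(-.125,.05),.188)]
W=np.array([f(*p[0],p[2]) for p in P]);L=np.array([p[1] for p in P])*[1,1]
# image up = +x world, push dir = +y world -> caddy y = -x world side: top of image is caddy -y
A,B=L-L.mean(0),W-W.mean(0)
th=np.arctan2((A[:,0]*B[:,1]-A[:,1]*B[:,0]).sum(),(A*B).sum())
Rt=np.array([[np.cos(th),-np.sin(th)],[np.sin(th),np.cos(th)]]);o=W.mean(0)-Rt@L.mean(0)
print("yaw",th,"origin",o);print(((L@Rt.T+o-W)*1000).round(1))
print("tin in caddy",Rt.T@(np.array([.5486,-.088])-o))
hsv=cv2.cvtColor(c["pixels"],cv2.COLOR_RGB2HSV)
for d in(.0,):
    e=Rt@[-.035-.027+.0425,0]+o;print("TCP start target",e)
E
```

```text
yaw 1.4006416680902136 origin [ 0.55276678 -0.05153075]
[[ 0.8  1.4]
 [-0.9  2.9]
 [ 0.6 -0.8]
 [ 0.1 -2.8]
 [-1.1 -0.4]
 [ 0.5  1. ]
 [-5.6 -0.8]
 [ 5.6 -0.5]]
tin in caddy [-0.03664816 -0.0020689 ]
TCP start target [ 0.54946475 -0.07074914]
```

Emit:
move_arm:
  plan: [0.7,0.9,0.6,0,0,-0.05,1.5,1.9,1.2,0,0,-0.1,2.3,2.9,1.2,0,0,-0.15,3.1,3.9,1.2,0,0,-0.2,3.9,4.9,1.2,0,0,-0.26,4.7,5.9,1.2,0,0,-0.32,5.5,6.9,1.2,0,0,-0.38,6.2,7.9,1.2,0,0,-0.44,6.9,8.8,1.2,0,0,-0.49,7.36,9.45,1.2,0,0,-0.49]
  grip: 85.4

```text
time_s: 1.35
eef_pos: [0.5502, -0.0708, 0.2909]
eef_rot: [-0.0, 0.996, -0.084, -0.0]
wrist_force: [0.1, 0.3, -0.2]
opening: 0.999
grasp_force: 0.0
```

Emit:
move_arm:
  plan: [0,0,0,0,0,0,0,0,0,0,0,0,0,0,0,0,0,0]

```text
time_s: 1.72
eef_pos: [0.5487, -0.0743, 0.2911]
eef_rot: [0.0, 0.996, -0.085, -0.0]
wrist_force: [0.1, 0.0, 0.2]
opening: 0.998
grasp_force: 0.0
```

```bash
python3 - <<'E'
from h import *
o=ctrl.get_obs();print(o["time_s"],o["eef_pos"],o["eef_rot"],R.from_quat(o["eef_rot"],scalar_first=True).as_matrix()[:,1],o["opening"],o["wrist_force"])
c=ctrl.camera("wrist");save(c,"pics/w1.png",None,1.4);np.save("w1.npy",c,allow_pickle=True)
og=np.array([.5528,-.0515,0]);ex=np.array([np.cos(1.4006),np.sin(1.4006),0]);ey=np.array([-ex[1],ex[0],0])
for n,x,y,z in(("sill",0,0,.18),("tin",-.037,-.002,.194),("tinR",-.054,0,.194),("flapfar",.114,0,.178),("slotL",-.1,-.023,.18),("slotR",-.1,.023,.18)):
    print(n,np.array(proj(c,og+ex*x+ey*y+[0,0,z]))*1.4)
E
```

```text
1.725 [ 0.54871728 -0.07426528  0.29112646] [ 1.03693583e-04  9.96353364e-01 -8.53222984e-02 -2.63935185e-04] [-1.70022263e-01 -9.85440189e-01  2.51670014e-04] 0.9976315114875567 [0.08122608 0.04191444 0.2346038 ]
sill [357.63644994 291.25471442]
tin [415.71583413 295.14467536]
tinR [443.10809079 298.21213155]
flapfar [184.27565716 290.29879672]
slotL [514.50292994 256.73256654]
slotR [507.91050031 323.9762285 ]
```

View pics/w1.png

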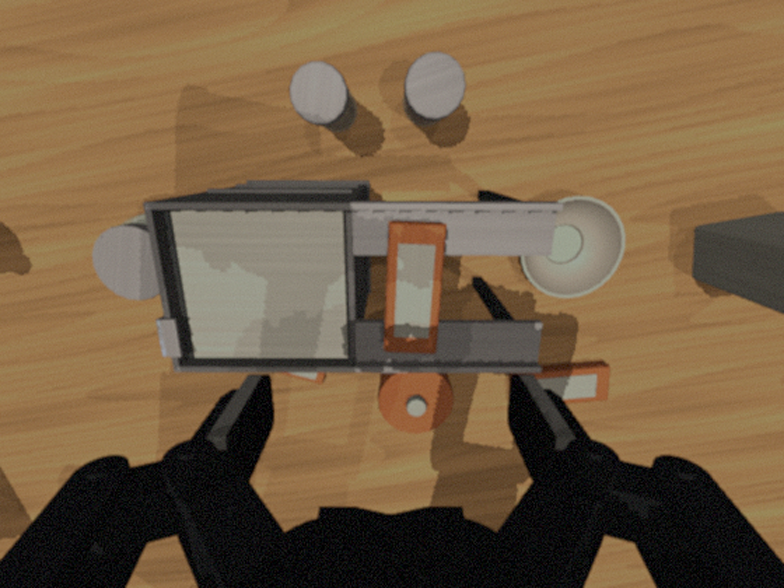

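The wrist view agrees with the projections: sill line at x≈353 (predicted 358), tin at (415,288) (predicted (416,295)), slot between rows 255 and 321. The fingers straddle the tin, so I'll descend.

Emit:
move_arm:
  plan: [0,0,-0.8,0,0,0,0,0,-1.5,0,0,0,0,0,-2.0,0,0,0,0,0,-2.3,0,0,0,0,0,-2.5,0,0,0,0,0,-2.7,0,0,0,0,0,-2.85,0,0,0,0,0,-3.0,0,0,0,0,0,-3.0,0,0,0,0,0,-3.0,0,0,0]

```text
time_s: 3.02
eef_pos: [0.5494, -0.0733, 0.1415]
eef_rot: [0.0, 0.996, -0.084, 0.0]
wrist_force: [-1.4, 0.3, 0.8]
opening: 0.999
grasp_force: 0.4
```

```bash
python3 - <<'E'
from h import *
o=ctrl.get_obs();print(o["time_s"],o["eef_pos"],o["opening"],o["wrist_force"])
a=ctrl.camera("scene");b=ctrl.camera("top")
f=lambda c,x:cv2.resize(c["pixels"][x[1]:x[3],x[0]:x[2],::-1],(400,400))
cv2.imwrite("pics/d1.png",np.hstack([f(a,(220,120,360,260)),f(b,(225,150,365,290))]))
E
```

```text
3.025 [ 0.54938481 -0.07326977  0.14151033] 0.998633554069915 [-1.43726732  0.31274592  0.83686031]
```

View pics/d1.png

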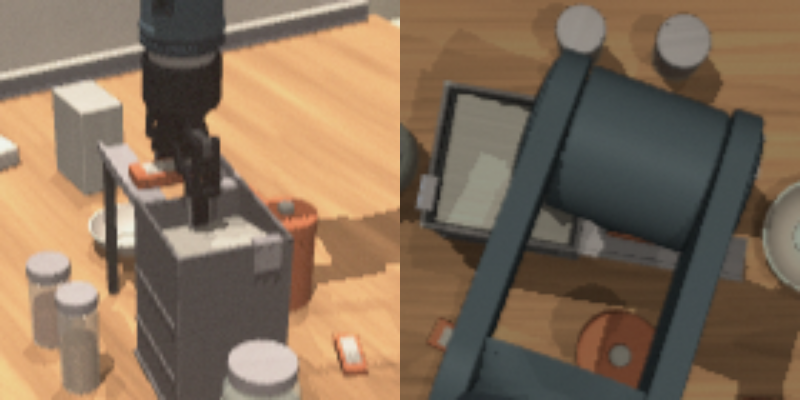

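The picture shows the front finger at (205,215) in the mouth pressing the flap, with the tin (155,172) still on the runners behind it. I'll go a bit deeper and then push slowly.

Emit:
move_arm:
  plan: [0,0,-0.1,0,0,0,0,0,-0.2,0,0,0,0.02,0.1,-0.2,0,0,0,0.034,0.2,-0.2,0,0,0,0.05,0.29,-0.2,0,0,0,0.067,0.39,-0.2,0,0,0,0.084,0.49,-0.2,0,0,0,0.1,0.59,-0.2,0,0,0,0.12,0.69,-0.2,0,0,0,0.12,0.69,-0.2,0,0,0]

```text
time_s: 4.38
eef_pos: [0.5555, -0.0381, 0.1314]
eef_rot: [-0.0, 0.996, -0.084, 0.0]
wrist_force: [-0.3, -0.4, 1.3]
opening: 0.998
grasp_force: 0.7
```

```bash
python3 - <<'E'
from h import *
o=ctrl.get_obs();print(o["time_s"],o["eef_pos"],o["opening"],o["wrist_force"])
a=ctrl.camera("scene");b=ctrl.camera("wrist")
f=lambda c,x,s:cv2.resize(c["pixels"][x[1]:x[3],x[0]:x[2],::-1],s)
cv2.imwrite("pics/d2.png",np.hstack([f(a,(240,140,330,240),(360,400)),f(b,(0,100,560,420),(440,400))]))
E
```

```text
4.375 [ 0.55549328 -0.0381026   0.13136815] 0.9984452143894147 [-0.30188503 -0.39748263  1.34249324]
```

View pics/d2.png

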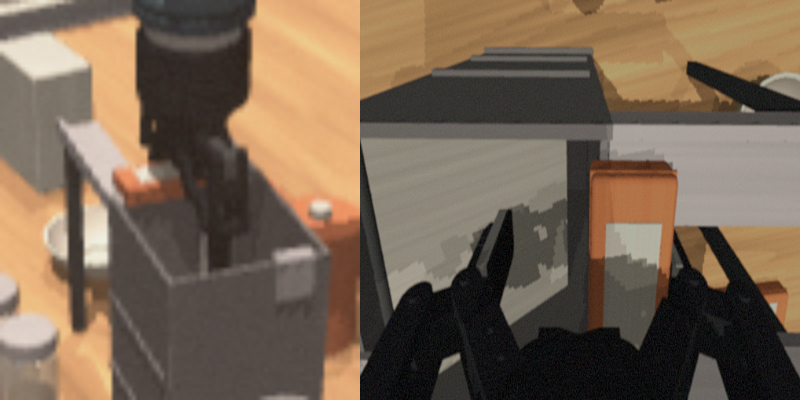

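The flap is well open. The tin (632,245 in the right half) is at the sill with the rear finger against it. I'll continue pushing.

Emit:
move_arm:
  plan: [0.013,0.08,0,0,0,0,0.027,0.16,0,0,0,0,0.04,0.24,0,0,0,0,0.054,0.32,0,0,0,0,0.067,0.4,0,0,0,0,0.08,0.46,0,0,0,0,0.08,0.46,0,0,0,0,0.08,0.46,0,0,0,0]

```text
time_s: 5.48
eef_pos: [0.5592, -0.0154, 0.1312]
eef_rot: [-0.0, 0.996, -0.084, -0.0]
wrist_force: [-1.5, -0.9, 3.0]
opening: 1.002
grasp_force: 1.3
```

```bash
python3 - <<'E'
from h import *
o=ctrl.get_obs();print(o["time_s"],o["eef_pos"],o["opening"],o["wrist_force"])
a=ctrl.camera("scene");b=ctrl.camera("wrist")
f=lambda c,x,s:cv2.resize(c["pixels"][x[1]:x[3],x[0]:x[2],::-1],s)
cv2.imwrite("pics/d3.png",np.hstack([f(a,(240,140,330,240),(360,400)),f(b,(0,100,560,420),(440,400))]))
E
```

```text
5.475 [ 0.55917802 -0.0153572   0.13123904] 1.002202006976251 [-1.54623518 -0.93381889  2.98871551]
```

View pics/d3.png

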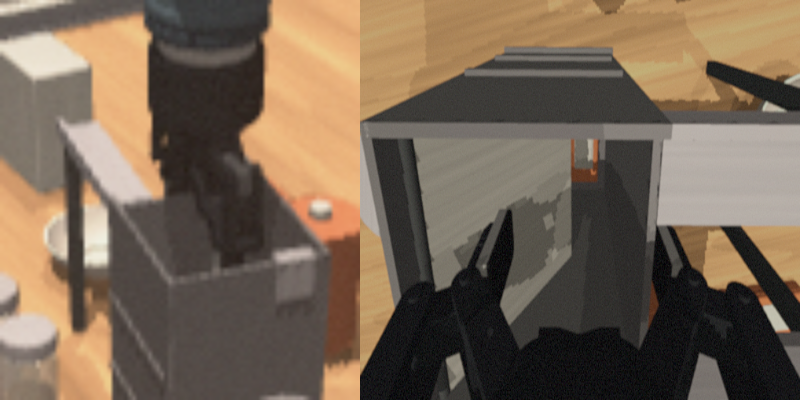

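The tin has dropped. It is visible deep inside at (585,160), and the runners are empty. Now I'll lift out.

Emit:
move_arm:
  plan: [0,0,0.15,0,0,0,0,0,0.4,0,0,0,0,0,0.8,0,0,0,0,0,1.3,0,0,0,0,0,1.9,0,0,0,0,0,2.5,0,0,0,0,0,3.1,0,0,0,0,0,3.1,0,0,0,0,0,3.1,0,0,0,0,0,3.1,0,0,0]

```text
time_s: 6.82
eef_pos: [0.5586, -0.0154, 0.2848]
eef_rot: [-0.0, 0.996, -0.084, -0.001]
wrist_force: [0.6, -0.2, -0.1]
opening: 1.001
grasp_force: 0.0
```

```bash
python3 - <<'E'
from h import *
o=ctrl.get_obs();print(o["time_s"],o["eef_pos"],o["wrist_force"])
a=ctrl.camera("scene");b=ctrl.camera("wrist")
f=lambda c,x,s:cv2.resize(c["pixels"][x[1]:x[3],x[0]:x[2],::-1],s)
cv2.imwrite("pics/d4.png",np.hstack([f(a,(210,120,360,290),(360,400)),f(b,(0,100,560,420),(440,400))]))
E
```

```text
6.825 [ 0.55859011 -0.01537057  0.28483513] [ 0.58448565 -0.23797489 -0.06618435]
```

View pics/d4.png

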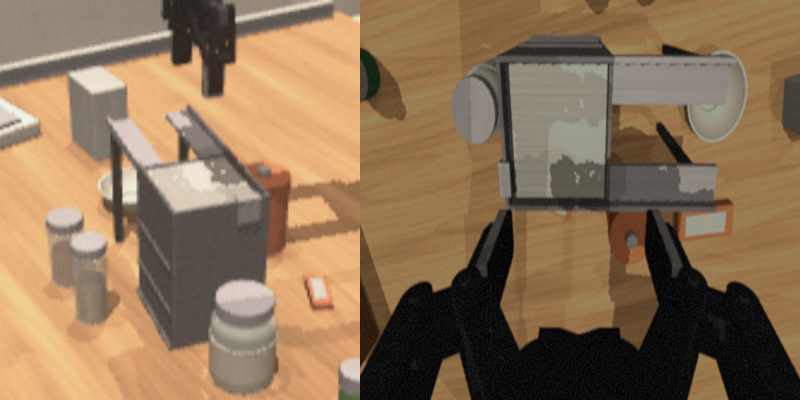

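The flap is shut and level at (555,130), the runners are empty, the bystanders are in place and the gripper is clear. I'll hand in.

```bash
python3 -c "
from bench import ctrl
print(ctrl.hand_in())"
```

```text
the job is handed in; nothing more can be done
None
```

The tin dropped through the mouth into the grey container, the flap sprang shut after the fingers came out, the bystanders look undisturbed in the last pictures, and the job is handed in (no verdict was returned).

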